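# Index the bead-jar carousel to the pick-up post

### The arm

A 7-joint arm with a two-finger parallel gripper is mounted at the origin on the work surface. World frame = base frame: x ahead of the robot, y to its left, z up, the work surface at z = 0. Lengths are in m, angles in rad, forces in N, time in s.
With the tool pointing down it reaches from about 0.425 to 0.925 m from the base axis. Payload 6.8 kg.
Tool frame: the origin (TCP) lies where the fingers leave the gripper's body, on its centre line; the fingertips stand 73 mm ahead of it and the grasp point (between the pads) lies 54 mm ahead of it; z points along the fingers, y is the direction in which the jaws open and shut (so a half turn about z gives the same grasp; the last joint's range is limited). The gripper opens to 85 mm and grips with 20 to 120 N. Pads are 22 mm wide; open, the fingers measure 114 mm over their backs; the gripper's body (76 mm by 85 mm) begins 54 mm behind the grasp point. The pads swing forward as they close: fully open they stand 13 mm farther back than shut.
Start: joints at [0.994, 0.477, 0.022, 1.555, -0.011, 1.109, -0.083], TCP at [0.305, -0.602, 0.304] pointing down, gripper open.
Joint ranges: [-2.96, 2.96], [-0.34, 2.1], [-1.41, 1.46], [0.24, 2.44], [-1.37, 4.51], [0.17, 1.92], [-2.96, 2.96]. Speed limits (rad/s): [2.39, 2.39, 3.14, 3.14, 3.14, 3.14, 3.14].

### API

Orientations are given as a rotation vector (axis times angle).
In Python, from bench import r gives the robot as it stands.
- The arm moves only by the shell command python3 -m handwheel 'ROWS' [FORCE]. ROWS is JSON, a list that holds one entry, the list of rows, each a list of 7 numbers: the shift along the world's x, y, z in m, then the turn, a rotation vector about the world's x, y, z in rad, then the finger opening in m, from 0 to 0.0854. A call has 1 to 10 rows; each row shifts and turns the commanded pose from where the row before left it; what a row does not reach is not made up. A row lasts 1/12 s, in which the tool goes at most 41.7 mm and 7.16 degrees, less where a joint would pass 70% of its speed; a pose out of reach is approached as far as the arm can. A call is refused whole if a number of a shift passes 0.0417 or a number of a turn 0.125, either way. A call with a gripper value outside its range is refused whole. The fingers move at their own pace and stop on an object; FORCE is the grip in N (left out, the last holds). Time passes only in rows, so rows that do not move let the fingers close. It gives the time, the measured TCP pose, the force and the opening at its end, in the units of the state.
- r.get_obs(): the state, without advancing time (a new reading comes with each control period).
- r.grab_frame(name): name is "scene" or "top" or "wrist"; returns (picture, depth): 480x640x3 uint8, red, green, blue; 480x640 float32, m along the optical axis (not along the pixel's ray), 0 where there is no reading.
- r.get_calibration(name): a dict with "vertical_fov" (degrees; the focal length in pixels is half the picture's height over the tangent of half this angle, whatever the lens; pixels are square), "cx", "cy" (the principal point, pixels), "R" (3x3) and "t" (3): a world point X has camera coordinates R X + t; the wrist camera has in their place "T_tool_cam" (4x4, takes a point from camera to tool coordinates, whose origin is the TCP and whose axes are the flange's). Camera axes: x right, y down, z forward; pixel columns grow to the right and rows downward; lengths in m; the calibration is good to about 2 mm. The wrist camera is an equidistant fisheye: a pixel r from the principal point sees the ray r / f radians off the axis. A picture is of the moment at which its call begins: read the wrist's pose just before it. get_calibration takes no time and is no camera call.
- r.hand_in(): hands the job in, once; it reports no verdict.
Trained networks look in the newest picture that a camera, given by its name, has taken for a name from the list of things; names that differ only in an ending like _2 or _b are one class to them, and where a whole thing is asked for, a point or a joint stands for the part that bears it (a point fixed in the world has none). Each returns a list of dicts, best first, with "p" (0 to 1); they miss things now and then, are a little off and sometimes report something else, mostly with a low value. They report only what shows in the picture. A call takes as long as a camera call. They do not tell look-alikes from the thing itself.
- r.masks_of(label, camera): "pixels" (480x640 bool, what is visible of it) and "at" ([column, row] in pixels, amid what is visible of it).
The state is a dict: "clock": time; "joints": joint angles; "qvel": joint speeds; "tau": joint torques, N m; "tcp_pos": TCP position; "orientation": TCP orientation; "contact_force": force on the tool from outside, world axes, zero at the start; "moment": the same for the moment, N m; "grip_width": finger opening in m.
Only numpy, scipy, OpenCV 4.12 (cv2) and the standard library are available. Lean on these libraries where they do the work, as an engineer would, in place of code of your own. Each camera call takes 0.05 s, during which the arm holds its last target.

### The job

The bead-jar carousel was left stuck down between two of its stations. Turn it until the red jar stands at the white-knobbed post, and let it click up there into its index notch, with the platter all the way up again. It turns past a notch only while the platter is pressed down; leave the mug, the glue jar and the tin where they are.

Things in the scene. Friction and masses are not known exactly. Their poses are not given: they have to be found in the camera images.
- base: Fixed round wooden drum of the carousel, 240 mm in diameter, 40 mm high, on the table. Origin: centre of its underside, on the vertical turning axis. It stands with any yaw within about 35 degrees.
- platter (a joint): Angle of the white platter about the vertical axis, rad, growing counter-clockwise from above, endless; at 0 the red jar lies towards the base's own -x. Flat disc, 224 mm in diameter, with six 60-degree compartments open at the rim: counter-clockwise from the red jar they are red, empty, blue, empty, green, empty. Pushed at a divider it turns with 2 to 9 N.
- lift (a joint): Height of the sprung platter, m: 0 = all the way up (upper face of its floor 62 mm above the table), negative = pressed down, hard stop at -0.014. The spring pushes it up with about 4 N at the top, 9 N at the stop. It starts held down at about -0.008, between two notches. At -0.010 or lower it turns freely past any notch.
- axis_top (a point): Point fixed to the base, on the turning axis, 62 mm above the table. Index: a hidden pin under the platter runs below a fixed ring with six notches 60 degrees apart. Between notches the ring holds the platter down at -0.008, and it turns, rubbing, either way. When the pin comes under a notch and nothing holds the platter down, it pops up to 0 and is locked against turning.
- hub_top (a point): Centre of the top of the platter's wooden hub (40 mm diameter, 42 mm above the floor). Dividers: six radial wooden walls, 5 mm thick, 36 mm high, from 20 to 108 mm from the axis, 30 degrees to either side of each jar. The notch for a jar at a post lies up to 14 degrees to either side of exact alignment, unseen; it must be felt for. It catches within 1 to 3 degrees.
- opposite_pocket (a point): Point on the upper face of the floor in the middle of the empty compartment opposite the red jar, 78 mm from the axis. The three empty compartments (this one and those 60 degrees to either side of the red jar) have room for closed fingers to press on the floor and push a divider.
- red_rim (a point): Point on the platter's rim straight outside the red jar, 112 mm from the axis, at the height of the upper face of the floor. The jars (red, blue, green; 45 mm diameter, 44 mm high, centred 78 mm from the axis) are fixed to the platter.
- pick_post: Fixed steel post with a WHITE ball knob: the pick-up post. 71 mm high, foot 30 mm, ball 26 mm in diameter, 138 mm from the carousel's axis. Origin: centre of its foot. It stands in one of three places, on the base's -x side or 60 degrees to either side of that.
- plain_post_a: The same post with a black ball, in another of the three places.
- plain_post_b: The same post with a black ball, in the last of the three places.
- mug: Blue mug, 80 mm diameter, 85 mm high, loose, a bystander. Origin: centre of its underside.
- glue_jar: Jar, 60 mm diameter, 80 mm high, loose, a bystander. Origin: centre of its underside.
- tin: Pink tin with a steel lid, 104 x 74 x 47 mm, loose, a bystander. Origin: centre of its underside.
Mind the look-alikes: they are no part of the job. Of the things like the base, leave any that is black; of the rest the smaller one is meant.

How it is judged:
At the end, for the whole second after the job is handed in: The platter is up (within 2 mm of its highest position, so the pin is in a notch), the point on the rim outside the red jar is within 50 mm (seen from above) of the white-knobbed post's centre, and the platter is at rest (value of joint lift above -0.002 m and horizontal distance between red_rim and pick_post below 0.05 m and velocity of joint platter between -0.05 and 0.05 rad/s); the robot touches nothing.
It fails at once if the mug, the glue jar or the tin is moved by more than 20 mm (distance of any of mug, glue_jar, tin from where it was at the start of the episode above 0.02 m).
It also fails if it takes over 54 s, if anything falls off the work surface, if the arm or the gripper's body presses on something with over 40 N, if the wrist force passes 120 N, or if a joint passes its speed limit or range.

## Working session

There is one attempt and no reset: what is moved stays moved. The work goes in short steps, Python scripts to look and compute and a shell command to move; the robot and the scene stay as the last step left them, time stands still between calls to the robot, and variables do not carry over. Pictures are saved under pics/ and viewed, and the job is handed in when it is done.

```bash
mkdir -p pics; ls
python3 - <<'E'
from bench import r
import cv2
o=r.get_obs()
print({k:(v if not hasattr(v,'round') else v.round(3)) for k,v in o.items()} if isinstance(o,dict) else o)
for n in ["scene","top"]:
    p,d=r.grab_frame(n)
    cv2.imwrite(f"pics/{n}0.png",p[:,:,::-1])
    print(n,r.get_calibration(n))
print(r.get_calibration("wrist"))
E
```

```text
pics
{'clock': 0.0, 'joints': array([ 0.994,  0.478,  0.022,  1.556, -0.012,  1.109, -0.083]), 'qvel': array([ 0.   , -0.001,  0.001,  0.001, -0.   , -0.001, -0.002]), 'tau': array([ 1.0000e-03, -5.9644e+01,  1.6090e+00, -2.8119e+01,  1.3000e-02,
        9.0000e-03,  0.0000e+00]), 'tcp_pos': array([ 0.305, -0.602,  0.303]), 'orientation': array([-3.054e+00, -7.290e-01,  1.000e-03]), 'contact_force': array([0.26 , 0.189, 0.617]), 'moment': array([ 0.045,  0.018, -0.009]), 'grip_width': 0.08547948629260146}
scene {'vertical_fov': 42.20330694353668, 'cx': 321.9135523728546, 'cy': 244.46955782226456, 'R': array([[-0.74284084,  0.66927045,  0.01626475],
       [ 0.48002008,  0.54940741, -0.68390951],
       [-0.4666564 , -0.50022851, -0.72938552]]), 't': array([ 0.39141534, -0.18025217,  1.58869894])}
top {'vertical_fov': 50.96553936849797, 'cx': 323.25852843426145, 'cy': 239.8473221610547, 'R': array([[-0.02866347, -0.99926682, -0.02538184],
       [-0.98629954,  0.03240006, -0.16175124],
       [ 0.16245502,  0.02039774, -0.98650509]]), 't': array([0.03486334, 0.49381201, 1.16180867])}
{'vertical_fov': 65.70646984690485, 'cx': 317.7783999202861, 'cy': 242.4202275466237, 'T_tool_cam': array([[ 5.92873555e-05, -9.58176557e-01, -2.86177712e-01,
         7.21872041e-02],
       [ 9.99999922e-01,  1.68216717e-04, -3.56051362e-04,
         8.13377895e-04],
       [ 3.89299943e-04, -2.86177668e-01,  9.58176492e-01,
        -6.97443863e-02],
       [ 0.00000000e+00,  0.00000000e+00,  0.00000000e+00,
         1.00000000e+00]])}
```

View pics/scene0.png

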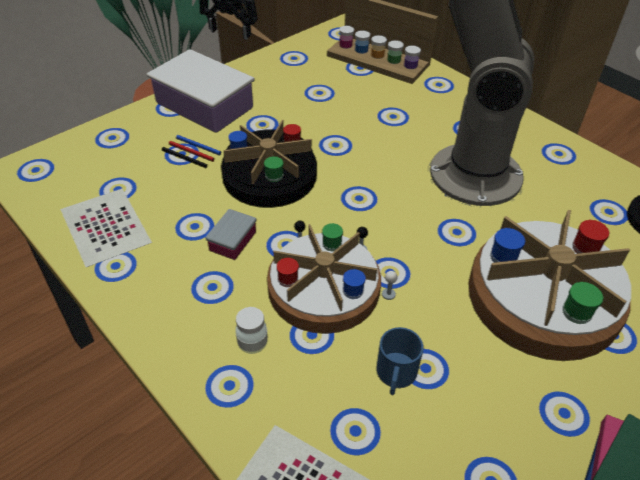

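View pics/top0.png

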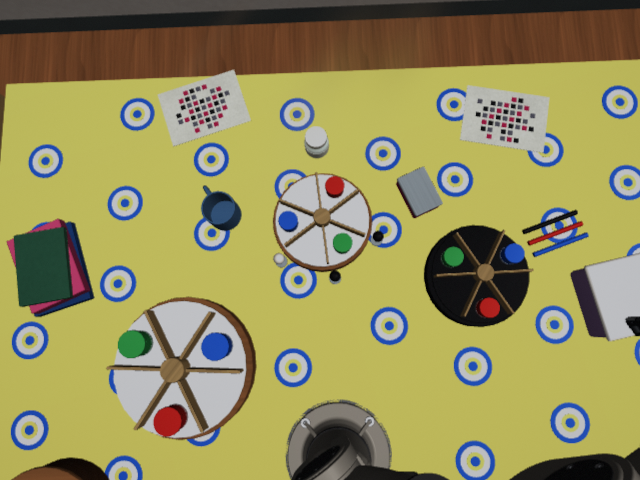

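Three candidates in the top view: small wood carousel at (322,217), large wood at (180,368), and black at (485,272). The small wood one fits: it isn't black, it's the smaller of the other two, and it has the posts, with the white knob at about (279,258).

```bash
cat > h.py <<'E'
import numpy as np, cv2
from bench import r
def foc(c): return 240/np.tan(np.radians(c['vertical_fov']/2))
def unproj(c,u,v,z=None,depth=None):
    f=foc(c); d=np.array([(u-c['cx'])/f,(v-c['cy'])/f,1.])
    R=c['R'];t=c['t']; C=-R.T@t; w=R.T@d
    if depth is not None: return C+w*depth
    return C+w*(z-C[2])/w[2]
def proj(c,X):
    f=foc(c); q=c['R']@np.asarray(X)+c['t']; return q[:2]/q[2]*f+[c['cx'],c['cy']]
E
python3 - <<'E'
from h import *
p,d=r.grab_frame("top"); c=r.get_calibration("top")
for l in ["hub_top","pick_post","mug","glue_jar","tin","red_rim","base"]:
    for m in r.masks_of(l,"top")[:5]: print(l,round(float(m['p']),2),np.round(m['at']),m['pixels'].sum())
cr=p[130:330,220:460]; cv2.imwrite("pics/crop0.png",cv2.resize(cr[:,:,::-1],None,fx=3.3,fy=3,interpolation=cv2.INTER_CUBIC)[:600,:800])
ps,ds=r.grab_frame("scene")
cv2.imwrite("pics/crops0.png",cv2.resize(ps[200:350,240:440][:,:,::-1],None,fx=4,fy=4,interpolation=cv2.INTER_CUBIC))
h=p.astype(int)
def blob(mask,z):
    ys,xs=np.nonzero(mask); s=(xs>260)&(xs<400)&(ys>165)&(ys<290)
    u,v=np.median(xs[s]),np.median(ys[s]); return (u,v),unproj(c,u,v,z=z).round(4)
R,G,B=h[...,0],h[...,1],h[...,2]
print('red',blob((R>110)&(G<60)&(B<60),.098))
print('blue',blob((B>110)&(R<80)&(G<110),.098))
print('green',blob((G>90)&(R<90)&(B<100),.098))
for n,u,v,z in [('hub',322,217,.096),('white',279,258,.06),('blk',335,275,.06),('blk',378,237,.06)]:
    print(n,unproj(c,u,v,z=z).round(4),unproj(c,u,v,depth=d[v,u]).round(4))
E
```

```text
hub_top 0.88 [181. 367.] 14189
hub_top 0.71 [320. 221.] 6842
pick_post 0.69 [277. 262.] 117
mug 0.63 [216. 211.] 1248
mug 0.31 [316. 142.] 624
glue_jar 0.71 [314. 142.] 608
tin 0.76 [418. 192.] 1445
tin 0.15 [316. 142.] 630
red_rim 0.9 [324. 221.] 6774
red_rim 0.63 [480. 272.] 7480
red_rim 0.6 [179. 368.] 14347
base 0.91 [322. 222.] 7724
base 0.72 [184. 365.] 15790
base 0.7 [479. 271.] 8448
red ((np.float64(334.0), np.float64(185.0)), array([ 0.6129, -0.01  ,  0.098 ]))
blue ((np.float64(295.0), np.float64(223.0)), array([0.5264, 0.082 , 0.098 ]))
green ((np.float64(342.0), np.float64(242.0)), array([ 0.4789, -0.0239,  0.098 ]))
hub [0.5387 0.0199 0.096 ] [0.5386 0.0199 0.0965]
white [0.4518 0.1241 0.06  ] [0.45   0.1225 0.0742]
blk [ 0.4079 -0.0056  0.06  ] [ 0.4066 -0.0056  0.0745]
blk [ 0.494  -0.1092  0.06  ] [ 0.4917 -0.108   0.0738]
```

View pics/crop0.png

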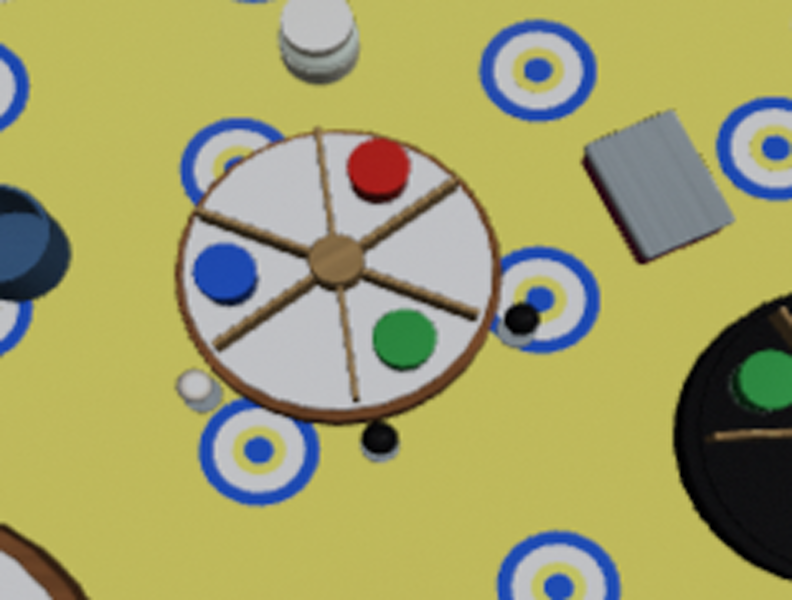

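View pics/crops0.png

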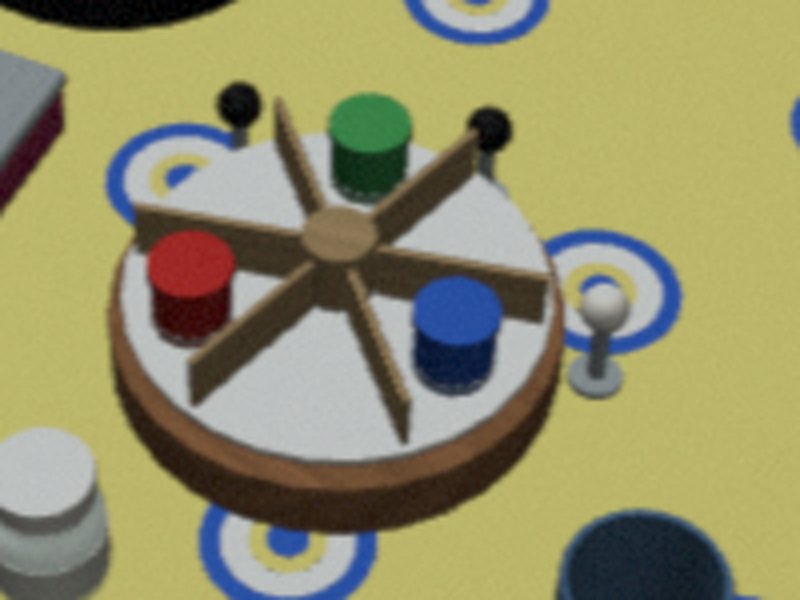

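Everything agrees with the picture. The axis is at about (0.539, 0.019), the red jar at about -22°, and the white post at about 130.5°. The plan is to press down in the empty pocket at about -82° and push the divider counter-clockwise by about 152°. First I move over the pocket with the fingers closed.

```bash
python3 -m handwheel '[[[0.0155,0.0342,0,0,0,0,0],[0.0155,0.0342,0,0,0,0,0],[0.0155,0.0342,0,0,0,0,0],[0.0155,0.0342,0,0,0,0,0],[0.0155,0.0342,0,0,0,0,0],[0.0155,0.0342,0,0,0,0,0],[0.0155,0.0342,0,0,0,0,0],[0.0155,0.0342,0,0,0,0,0],[0.0155,0.0342,0,0,0,0,0],[0.0155,0.0342,0,0,0,0,0]]]' 
python3 -m handwheel '[[[0.0155,0.0342,-0.015,0,0,0,0],[0.0155,0.0342,-0.015,0,0,0,0],[0.0155,0.0342,-0.015,0,0,0,0],[0.0155,0.0342,-0.015,0,0,0,0],[0.0155,0.0342,-0.015,0,0,0,0],[0.0155,0.0342,-0.015,0,0,0,0],[0,0,0,0,0,0,0],[0,0,0,0,0,0,0]]]'
```

```text
clock: 1.38
tcp_pos: [0.4604, -0.2585, 0.3043]
orientation: [3.055, 0.729, 0.001]
contact_force: [-0.5, -1.1, -0.1]
grip_width: 0.0001
clock: 2.05
tcp_pos: [0.5533, -0.052, 0.2131]
orientation: [-3.052, -0.738, 0.002]
contact_force: [-0.9, -0.1, 0.1]
grip_width: 0.0005
```

Run:
```python
from h import *
ps,_=r.grab_frame("scene")
cv2.imwrite("pics/s1.png",cv2.resize(ps[150:350,200:460][:,:,::-1],None,fx=3,fy=3,interpolation=cv2.INTER_CUBIC))
p,d=r.grab_frame("wrist"); cv2.imwrite("pics/w1.png",p[:,:,::-1])
```

```text
(no output)
```

View pics/s1.png

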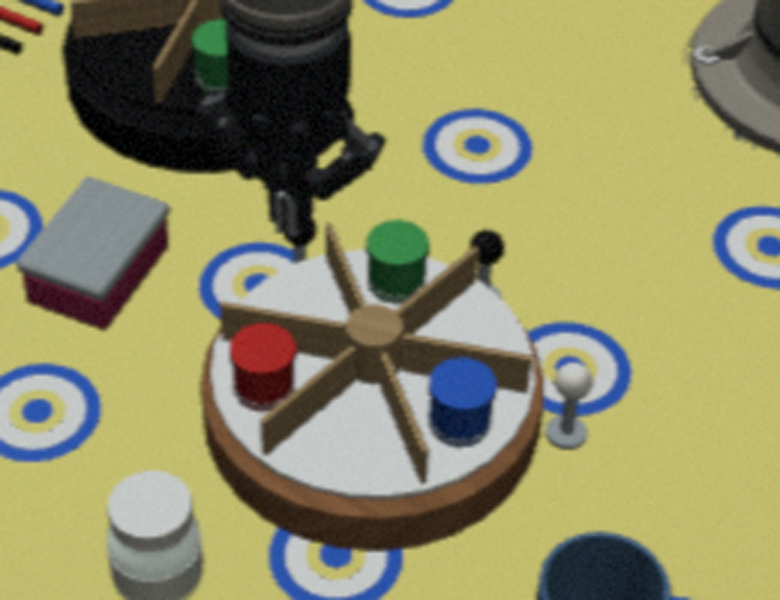

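View pics/w1.png

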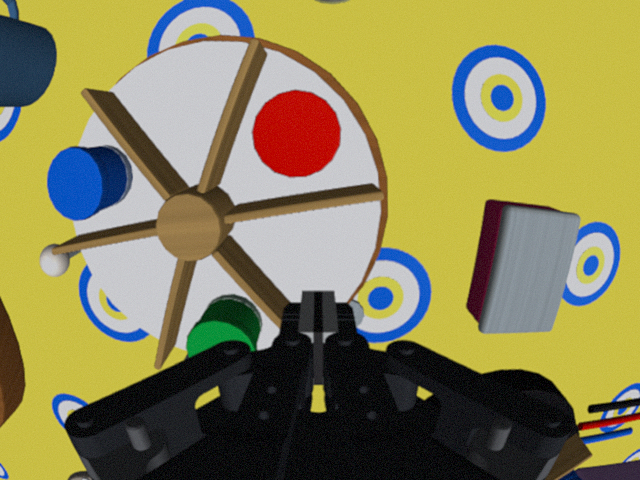

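The wrist view shows the closed tip at (318,295), above the empty pocket and near the rim, with the hub at (190,225), red at (297,133) and the dividers around them. I'll measure the axis and jar angles from this view.

```bash
cat >> h.py <<'E'
from scipy.spatial.transform import Rotation as Ro
def wrist_points():
    o=r.get_obs(); p,d=r.grab_frame("wrist"); c=r.get_calibration("wrist"); f=foc(c)
    v,u=np.mgrid[0:480,0:640]; x=(u-c['cx'])/f; y=(v-c['cy'])/f; th=np.hypot(x,y)
    s=np.where(th>1e-6,np.tan(th)/np.maximum(th,1e-6),1)
    P=np.stack([x*s*d,y*s*d,d],-1)@c['T_tool_cam'][:3,:3].T+c['T_tool_cam'][:3,3]
    W=P@Ro.from_rotvec(o['orientation']).as_matrix().T+o['tcp_pos']
    W[d<=0]=np.nan
    return p,W,o
def circ(Q):
    A=np.c_[2*Q,np.ones(len(Q))]; s=np.linalg.lstsq(A,(Q**2).sum(1),rcond=None)[0]
    return s[:2],np.sqrt(s[2]+s[0]**2+s[1]**2)
def jars(p,W,ax=np.array([.539,.019])):
    h=p.astype(int);R,G,B=h[...,0],h[...,1],h[...,2]
    near=np.hypot(W[...,0]-ax[0],W[...,1]-ax[1])<.12
    out={}
    for n,m,o in [('red',(R>2*G+30)&(R>2*B+30),0),('blue',(B>1.6*R+20)&(B>1.4*G),120),('green',(G>1.7*R)&(G>1.4*B)&(G>50),240)]:
        q=m&near&(W[...,2]>.075)
        if q.sum()<60: continue
        zt=np.percentile(W[...,2][q],80); q&=W[...,2]>zt-.004
        pts=W[q][:,:2].astype(np.float32); (cx,cy),rad=cv2.minEnclosingCircle(pts)
        a=np.degrees(np.arctan2(cy-ax[1],cx-ax[0]))
        out[n]=(round(cx,4),round(cy,4),round(rad,4),round(float(zt),4),'red-angle',round((a-o+180)%360-180,1))
    return out
E
python3 - <<'E'
from h import *
p,W,o=wrist_points()
print(jars(p,W))
for u,v in [(190,225),(285,225),(210,80),(55,260)]: print(u,v,W[v,u].round(4))
# floor/wood edge: white floor pixels
h=p.astype(int); hub=(np.abs(W[...,2]-.096)<.004)&(np.hypot(W[...,0]-.539,W[...,1]-.019)<.03)
Q=W[hub][:,:2].astype(np.float32); print('hub',cv2.minEnclosingCircle(Q),len(Q),np.median(W[hub][:,2]))
kn=(np.hypot(W[...,0]-.4508,W[...,1]-.1235)<.03)&(W[...,2]>.05); print('knob',np.median(W[kn],0),kn.sum())
E
```

```text
{'red': (0.6134, -0.0124, 0.0219, 0.0982, 'red-angle', np.float64(-22.9)), 'blue': (0.5472, 0.0114, 0.1087, 0.0981, 'red-angle', np.float64(-162.6)), 'green': (0.5094, -0.0216, 0.0466, 0.0981, 'red-angle', np.float64(-6.1))}
190 225 [0.5451 0.0169 0.0958]
285 225 [ 0.557  -0.0311  0.0529]
210 80 [0.6202 0.0525 0.0537]
55 260 [0.4586 0.1164 0.0667]
hub ((0.5427280068397522, 0.019452262669801712), 0.01998494565486908) 3533 0.09548541425255704
knob [0.45606905 0.11801609 0.06607843] 699
```

```bash
python3 -m handwheel '[[[0,0,-0.025,0,0,0,0],[0,0,-0.025,0,0,0,0],[0,0,-0.02,0,0,0,0],[0,0,-0.01,0,0,0,0],[0,0,0,0,0,0,0],[0,0,-0.005,0,0,0,0],[0,0,-0.003,0,0,0,0],[0,0,0,0,0,0,0]]]'; python3 -m handwheel '[[[0,0,-0.002,0,0,0,0],[0,0,0,0,0,0,0]]]'
```

```text
clock: 2.87
tcp_pos: [0.5534, -0.0553, 0.1265]
orientation: [3.055, 0.729, 0.002]
contact_force: [-0.2, -0.7, -0.0]
grip_width: -0.0002
clock: 3.03
tcp_pos: [0.5537, -0.0553, 0.1249]
orientation: [3.055, 0.729, 0.003]
contact_force: [-0.9, -1.1, 5.8]
grip_width: 0.0001
```

```bash
python3 -m handwheel '[[[0,0,-0.002,0,0,0,0],[0,0,0,0,0,0,0]]]'; python3 -m handwheel '[[[0,0,-0.0015,0,0,0,0],[0,0,0,0,0,0,0]]]'; python3 -m handwheel '[[[0,0,-0.001,0,0,0,0],[0,0,0,0,0,0,0]]]'
```

```text
clock: 3.2
tcp_pos: [0.5541, -0.0552, 0.1232]
orientation: [3.055, 0.729, 0.004]
contact_force: [-0.5, -0.8, 7.8]
grip_width: 0.0001
clock: 3.37
tcp_pos: [0.5542, -0.0552, 0.1218]
orientation: [3.055, 0.729, 0.005]
contact_force: [-0.4, -0.4, 7.5]
grip_width: -0.0
clock: 3.53
tcp_pos: [0.5543, -0.0552, 0.1209]
orientation: [3.054, 0.729, 0.005]
contact_force: [-0.4, -0.5, 8.1]
grip_width: 0.0001
```

Run:
```python
import numpy as np
a=np.radians(np.arange(-80,100.1,4)); X=np.c_[.076*np.cos(a),.076*np.sin(a)]
for i in range(len(a)-1): print(round(np.degrees(a[i])),(X[i+1]-X[i]).round(4), (X[i]+[.541,.0195]).round(4))
```

```text
-80 [0.0052 0.0011] [ 0.5542 -0.0553]
-76 [0.0051 0.0015] [ 0.5594 -0.0542]
-72 [0.005  0.0018] [ 0.5645 -0.0528]
-68 [0.0048 0.0022] [ 0.5695 -0.051 ]
-64 [0.0047 0.0025] [ 0.5743 -0.0488]
-60 [0.0045 0.0028] [ 0.579  -0.0463]
-56 [0.0043 0.0031] [ 0.5835 -0.0435]
-52 [0.0041 0.0034] [ 0.5878 -0.0404]
-48 [0.0038 0.0037] [ 0.5919 -0.037 ]
-44 [0.0035 0.0039] [ 0.5957 -0.0333]
-40 [0.0033 0.0042] [ 0.5992 -0.0294]
-36 [0.003  0.0044] [ 0.6025 -0.0252]
-32 [0.0027 0.0046] [ 0.6055 -0.0208]
-28 [0.0023 0.0048] [ 0.6081 -0.0162]
-24 [0.002  0.0049] [ 0.6104 -0.0114]
-20 [0.0016 0.005 ] [ 0.6124 -0.0065]
-16 [0.0013 0.0051] [ 0.6141 -0.0014]
-12 [0.0009 0.0052] [0.6153 0.0037]
-8 [0.0006 0.0053] [0.6163 0.0089]
-4 [0.0002 0.0053] [0.6168 0.0142]
0 [-0.0002  0.0053] [0.617  0.0195]
4 [-0.0006  0.0053] [0.6168 0.0248]
8 [-0.0009  0.0052] [0.6163 0.0301]
12 [-0.0013  0.0051] [0.6153 0.0353]
16 [-0.0016  0.005 ] [0.6141 0.0404]
20 [-0.002   0.0049] [0.6124 0.0455]
24 [-0.0023  0.0048] [0.6104 0.0504]
28 [-0.0027  0.0046] [0.6081 0.0552]
32 [-0.003   0.0044] [0.6055 0.0598]
36 [-0.0033  0.0042] [0.6025 0.0642]
40 [-0.0035  0.0039] [0.5992 0.0684]
44 [-0.0038  0.0037] [0.5957 0.0723]
48 [-0.0041  0.0034] [0.5919 0.076 ]
52 [-0.0043  0.0031] [0.5878 0.0794]
56 [-0.0045  0.0028] [0.5835 0.0825]
60 [-0.0047  0.0025] [0.579  0.0853]
64 [-0.0048  0.0022] [0.5743 0.0878]
68 [-0.005   0.0018] [0.5695 0.09  ]
72 [-0.0051  0.0015] [0.5645 0.0918]
76 [-0.0052  0.0011] [0.5594 0.0932]
80 [-0.0053  0.0007] [0.5542 0.0943]
84 [-0.0053  0.0004] [0.5489 0.0951]
88 [-0.0053  0.    ] [0.5437 0.0955]
92 [-0.0053 -0.0004] [0.5383 0.0955]
96 [-0.0053 -0.0007] [0.5331 0.0951]
```

```bash
python3 -m handwheel '[[[0.0052,0.0011,-0.0005,0,0,0,0],[0.0051,0.0015,0,0,0,0,0],[0.005,0.0018,0,0,0,0,0],[0.0048,0.0022,0,0,0,0,0],[0.0047,0.0025,0,0,0,0,0],[0,0,0,0,0,0,0]]]'
python3 -m handwheel '[[[0.0045,0.0028,0,0,0,0,0],[0.0043,0.0031,0,0,0,0,0],[0.0041,0.0034,0,0,0,0,0],[0,0,0,0,0,0,0]]]'
python3 - <<'E'
from h import *
p,W,o=wrist_points(); print(jars(p,W,np.array([.541,.0195])).get('red'))
cv2.imwrite("pics/w2.png",p[:,:,::-1])
E
```

```text
clock: 4.03
tcp_pos: [0.5804, -0.0456, 0.1209]
orientation: [3.054, 0.73, 0.008]
contact_force: [-0.9, -0.7, 7.3]
grip_width: 0.0001
clock: 4.37
tcp_pos: [0.5933, -0.0361, 0.121]
orientation: [3.054, 0.73, 0.008]
contact_force: [1.4, -0.3, 9.1]
grip_width: 0.0001
(0.6198, 0.0311, 0.0229, 0.0932, 'red-angle', np.float64(8.4))
```

View pics/w2.png

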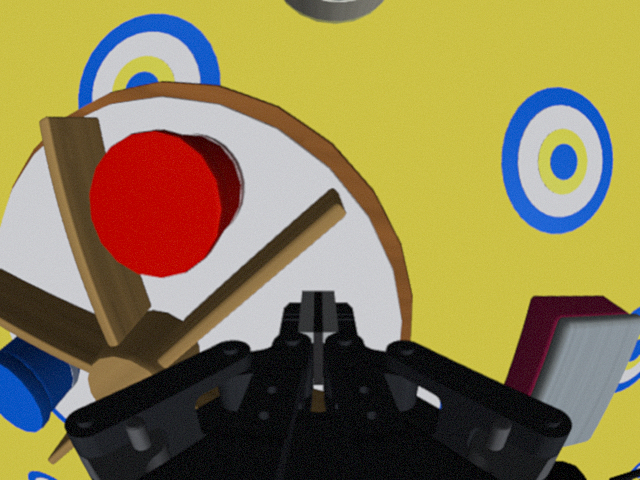

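The finger at (318,310) no longer touches the divider: the platter coasted ahead and red is now at about 8°. I'll go slower and check whether it has come to rest.

Run:
```python
from h import *
for i in range(3):
    p,W,o=wrist_points(); print(o['clock'],jars(p,W,np.array([.541,.0195])).get('red'),o['contact_force'].round(1))
```

```text
4.4167 (0.6198, 0.0308, 0.0227, 0.0932, 'red-angle', np.float64(8.2)) [ 0.2 -0.2  8.2]
4.4667 (0.6196, 0.0308, 0.0228, 0.0932, 'red-angle', np.float64(8.1)) [ 0.3 -0.6  8.2]
4.5167 (0.6195, 0.0301, 0.0228, 0.0932, 'red-angle', np.float64(7.7)) [0.2 0.1 8.3]
```

```bash
python3 -m handwheel '[[[0.0038,0.0037,0,0,0,0,0],[0.0035,0.0039,0,0,0,0,0],[0.0033,0.0042,0,0,0,0,0],[0.0015,0.0022,0,0,0,0,0],[0.0015,0.0022,0,0,0,0,0],[0.0014,0.0023,0,0,0,0,0],[0.0013,0.0023,0,0,0,0,0],[0.0012,0.0024,0,0,0,0,0],[0.0011,0.0024,0,0,0,0,0],[0.001,0.0024,0,0,0,0,0]]]'
python3 -m handwheel '[[[0.001,0.0025,0,0,0,0,0],[0.0008,0.0025,0,0,0,0,0],[0.0008,0.0025,0,0,0,0,0],[0.0007,0.0026,0,0,0,0,0],[0.0006,0.0026,0,0,0,0,0],[0.0005,0.0026,0,0,0,0,0],[0.0004,0.0026,0,0,0,0,0],[0.0003,0.0026,0,0,0,0,0],[0.0003,0.0027,0,0,0,0,0],[0.0002,0.0027,0,0,0,0,0]]]'
python3 - <<'E'
from h import *
p,W,o=wrist_points(); q=o['tcp_pos'][:2]-[.541,.0195]; print(np.degrees(np.arctan2(q[1],q[0])),np.hypot(*q),jars(p,W,np.array([.541,.0195])))
E
```

```text
clock: 5.4
tcp_pos: [0.6123, -0.009, 0.121]
orientation: [3.054, 0.729, 0.007]
contact_force: [0.3, -1.5, 7.7]
grip_width: -0.0001
clock: 6.23
tcp_pos: [0.618, 0.0171, 0.1211]
orientation: [3.054, 0.729, 0.008]
contact_force: [0.7, -1.3, 9.3]
grip_width: -0.0001
-1.7919032347316644 0.07706082774243897 {'red': (0.5922, 0.0777, 0.0277, 0.0932, 'red-angle', np.float64(48.7))}
```

```bash
python3 -m handwheel '[[[-0.0001,0.0027,0,0,0,0,0],[-0.0001,0.0026,0,0,0,0,0],[-0.0002,0.0027,0,0,0,0,0],[-0.0004,0.0026,0,0,0,0,0],[-0.0004,0.0026,0,0,0,0,0],[-0.0005,0.0026,0,0,0,0,0],[-0.0006,0.0026,0,0,0,0,0],[-0.0007,0.0025,0,0,0,0,0],[-0.0008,0.0025,0,0,0,0,0],[-0.0008,0.0025,0,0,0,0,0]]]'
python3 -m handwheel '[[[-0.001,0.0025,0,0,0,0,0],[-0.001,0.0024,0,0,0,0,0],[-0.0011,0.0024,0,0,0,0,0],[-0.0012,0.0024,0,0,0,0,0],[-0.0013,0.0023,0,0,0,0,0],[-0.0014,0.0023,0,0,0,0,0],[-0.0015,0.0022,0,0,0,0,0],[-0.0015,0.0022,0,0,0,0,0]]]'
python3 - <<'E'
from h import *
p,W,o=wrist_points(); q=o['tcp_pos'][:2]-[.541,.0195]; print(np.degrees(np.arctan2(q[1],q[0])),np.hypot(*q),jars(p,W,np.array([.541,.0195])))
cv2.imwrite("pics/w3.png",p[:,:,::-1])
p,d=r.grab_frame("top");cv2.imwrite("pics/t3.png",cv2.resize(p[130:330,220:460][:,:,::-1],None,fx=3,fy=3))
E
```

```text
clock: 7.12
tcp_pos: [0.6138, 0.0434, 0.1213]
orientation: [3.055, 0.729, 0.01]
contact_force: [1.7, -0.1, 7.8]
grip_width: -0.0003
clock: 7.78
tcp_pos: [0.6038, 0.0624, 0.1213]
orientation: [3.055, 0.729, 0.01]
contact_force: [1.2, -0.6, 7.0]
grip_width: 0.0003
34.322724520397195 0.07602021837867874 {'red': (0.5786, 0.098, 0.0187, 0.0861, 'red-angle', np.float64(64.4)), 'green': (0.6304, -0.0059, 0.0296, 0.0932, 'red-angle', np.float64(104.2))}
```

View pics/w3.png

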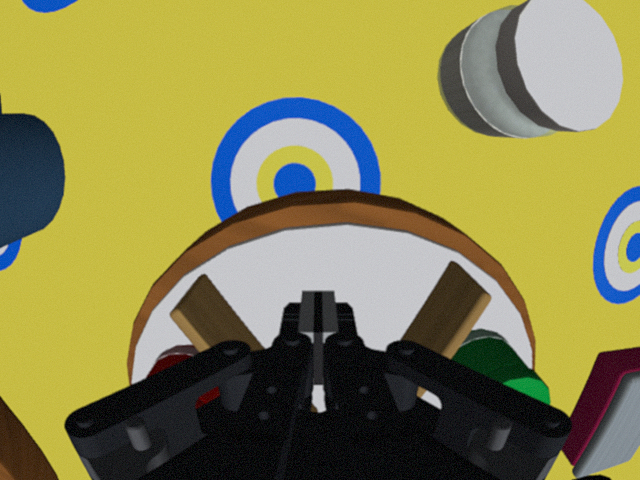

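View pics/t3.png

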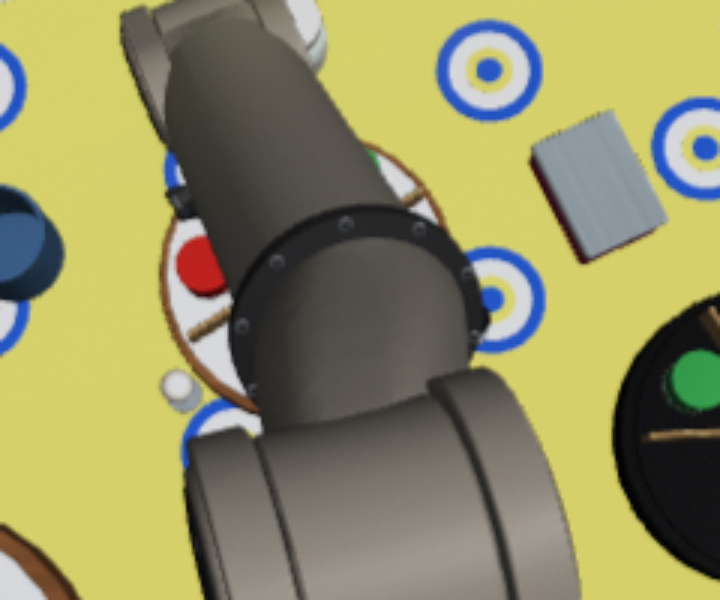

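```bash
cat >> h.py <<'E'
AX=np.array([.541,.0195])
def topred(n="top",save=None,zt=None):
    p,d=r.grab_frame(n); c=r.get_calibration(n); f=foc(c)
    v,u=np.mgrid[0:480,0:640]; P=np.stack([(u-c['cx'])/f*d,(v-c['cy'])/f*d,d],-1); W=(P-c['t'])@c['R']; W[d<=0]=np.nan
    if save: 
        q=p[130:330,220:460] if n=="top" else p[180:380,210:470]
        cv2.imwrite(save,cv2.resize(q[:,:,::-1],None,fx=3,fy=3,interpolation=cv2.INTER_CUBIC))
    return p,W,jars(p,W,AX)
E
python3 -m handwheel '[[[0,0,0.004,0,0,0,0],[0,0,0.004,0,0,0,0],[0,0,0.005,0,0,0,0],[0,0,0.005,0,0,0,0],[0,0,0,0,0,0,0]]]'
python3 - <<'E'
from h import *
print(topred("top")[2]); print(topred("scene","pics/s4.png")[2])
E
```

```text
clock: 8.3
tcp_pos: [0.6016, 0.0619, 0.1379]
orientation: [3.056, 0.729, 0.002]
contact_force: [0.3, 0.5, -0.5]
grip_width: 0.0001
{'red': (0.5402, 0.0989, 0.0213, 0.1002, 'red-angle', np.float64(90.6))}
{'red': (0.5407, 0.0998, 0.023, 0.098, 'red-angle', np.float64(90.2)), 'blue': (0.5446, 0.0212, 0.0981, 0.0984, 'red-angle', np.float64(-94.6)), 'green': (0.6299, -0.0024, 0.0447, 0.099, 'red-angle', np.float64(106.1))}
```

View pics/s4.png

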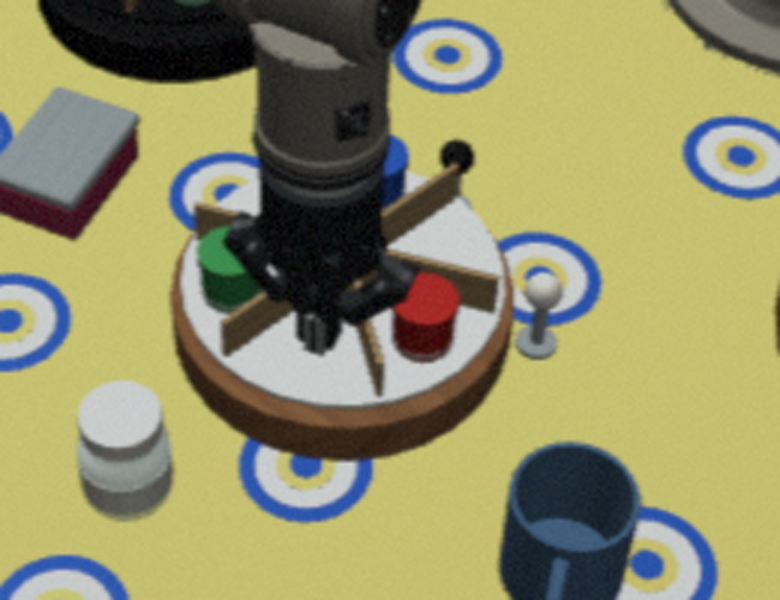

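The platter is up on the ring at -0.008 (jar top z 0.098) with red at about 91°, short of the target notch. I'll raise the tip slightly, push the divider gently without pressing, and watch the force and height.

```bash
python3 -m handwheel '[[[-0.003,0.0044,0.003,0,0,0,0],[-0.0033,0.0042,0,0,0,0,0],[-0.0018,0.002,0,0,0,0,0],[-0.0018,0.002,0,0,0,0,0],[-0.001,0.001,0,0,0,0,0],[-0.001,0.0009,0,0,0,0,0],[-0.001,0.0009,0,0,0,0,0],[-0.001,0.0009,0,0,0,0,0]]]'
python3 -m handwheel '[[[-0.001,0.0008,0,0,0,0,0],[-0.001,0.0008,0,0,0,0,0],[-0.0011,0.0008,0,0,0,0,0],[-0.0011,0.0007,0,0,0,0,0]]]'
python3 - <<'E'
from h import *
print(topred("top")[2].get('red')); print(topred("scene","pics/s5.png")[2].get('red'))
E
```

```text
clock: 9.07
tcp_pos: [0.5887, 0.0765, 0.1402]
orientation: [3.054, 0.727, 0.003]
contact_force: [3.4, -5.4, -0.1]
grip_width: -0.0
clock: 9.4
tcp_pos: [0.5842, 0.0792, 0.1402]
orientation: [3.054, 0.726, 0.002]
contact_force: [4.4, -5.4, -1.3]
grip_width: 0.0003
None
(0.544, 0.1094, 0.0335, 0.0986, 'red-angle', np.float64(88.1))
```

View pics/s5.png

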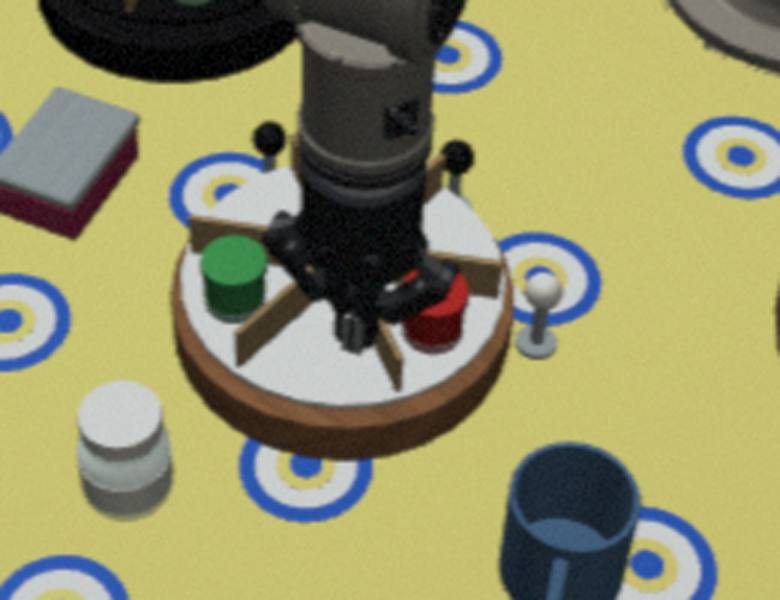

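```bash
python3 -m handwheel '[[[-0.0011,0.0008,0,0,0,0,0],[-0.0011,0.0007,0,0,0,0,0],[-0.0011,0.0007,0,0,0,0,0],[-0.0011,0.0007,0,0,0,0,0],[-0.0012,0.0006,0,0,0,0,0],[-0.0012,0.0006,0,0,0,0,0]]]'
python3 -m handwheel '[[[-0.0012,0.0006,0,0,0,0,0],[-0.0012,0.0006,0,0,0,0,0],[-0.0012,0.0005,0,0,0,0,0],[-0.0012,0.0005,0,0,0,0,0]]]'
python3 - <<'E'
from h import *
print(topred("scene","pics/s6.png")[2])
E
python3 -m handwheel '[[[-0.0012,0.0005,0,0,0,0,0],[-0.0012,0.0005,0,0,0,0,0],[-0.0013,0.0004,0,0,0,0,0]]]'
```

```text
clock: 10.0
tcp_pos: [0.5776, 0.083, 0.1401]
orientation: [3.054, 0.726, 0.003]
contact_force: [4.6, -6.2, -1.1]
grip_width: 0.0003
clock: 10.33
tcp_pos: [0.573, 0.0853, 0.1402]
orientation: [3.054, 0.726, 0.003]
contact_force: [4.7, -6.3, -0.6]
grip_width: -0.0
{'red': (0.5361, 0.1075, 0.0306, 0.0983, 'red-angle', np.float64(93.2)), 'green': (0.6186, 0.0039, 0.0236, 0.0992, 'red-angle', np.float64(108.6))}
clock: 10.63
tcp_pos: [0.5694, 0.0869, 0.1402]
orientation: [3.054, 0.726, 0.004]
contact_force: [4.9, -5.1, -0.7]
grip_width: -0.0001
```

View pics/s6.png

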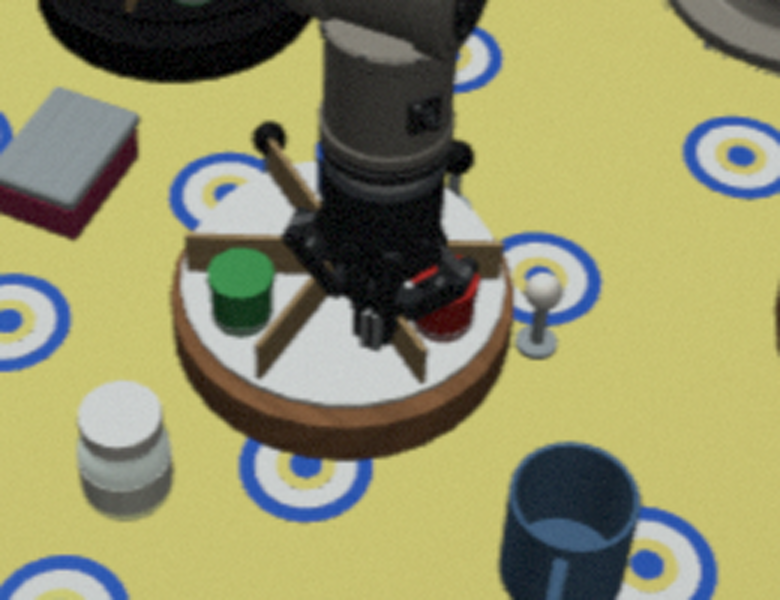

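```bash
python3 -m handwheel '[[[-0.0007,0.0002,0,0,0,0,0],[-0.0007,0.0002,0,0,0,0,0],[-0.0007,0.0002,0,0,0,0,0],[-0.0007,0.0002,0,0,0,0,0],[-0.0007,0.0002,0,0,0,0,0],[-0.0007,0.0002,0,0,0,0,0]]]'
python3 -m handwheel '[[[-0.0007,0.0002,0,0,0,0,0],[-0.0007,0.0002,0,0,0,0,0],[-0.0007,0.0002,0,0,0,0,0],[-0.0007,0.0002,0,0,0,0,0]]]'
python3 - <<'E'
from h import *
print(topred("scene")[2].get('green'))
E
```

```text
clock: 11.13
tcp_pos: [0.5653, 0.0883, 0.1403]
orientation: [3.054, 0.726, 0.004]
contact_force: [5.0, -5.7, -0.3]
grip_width: -0.0001
clock: 11.47
tcp_pos: [0.5606, 0.0912, 0.1398]
orientation: [-3.055, -0.729, 0.001]
contact_force: [0.2, 0.0, 0.7]
grip_width: -0.0
(0.6203, 0.0184, 0.0238, 0.1061, 'red-angle', np.float64(119.2))
```

The force dropped to zero and the jar tops rose about 7 mm (0.099 → 0.106), so it clicked up with red at about 119–120°. I'll back off from the divider and lift clear.

```bash
python3 -m handwheel '[[[0.005,-0.0015,0,0,0,0,0],[0.005,-0.002,0,0,0,0,0],[0,0,0.02,0,0,0,0],[0,0,0.03,0,0,0,0],[0,0,0.04,0,0,0,0],[0,0,0.04,0,0,0,0],[0,0,0,0,0,0,0]]]'
python3 -m handwheel '[[[0,-0.04,0.02,0,0,0,0],[0,-0.04,0.01,0,0,0,0],[0,-0.04,0,0,0,0,0],[0,-0.04,0,0,0,0,0],[0,-0.04,0,0,0,0,0],[0,-0.04,0,0,0,0,0],[0,-0.04,0,0,0,0,0],[0,-0.04,0,0,0,0,0],[0,-0.03,0,0,0,0,0],[0,0,0,0,0,0,0]]]'
python3 - <<'E'
from h import *
for n in ("top","scene"):
    p,W,j=topred(n,f"pics/{n}9.png"); 
    for k in j.items(): print(n,k)
    if n=="top":
        kn=(np.hypot(W[...,0]-.453,W[...,1]-.121)<.02)&(W[...,2]>.05); k=np.nanmedian(W[kn],0); print('knob',k)
    a=np.arctan2(*( (np.array(j['red'][:2])-AX)[::-1])); rim=AX+.112*np.array([np.cos(a),np.sin(a)]); print('rim',rim,'dist',np.hypot(*(rim-k[:2])))
for l in ["mug","glue_jar","tin"]:
    r.grab_frame("top"); print(l,[np.round(m['at']) for m in r.masks_of(l,"top")[:1]])
E
```

```text
clock: 12.1
tcp_pos: [0.5748, 0.0885, 0.278]
orientation: [3.056, 0.729, 0.02]
contact_force: [1.6, 0.5, 0.8]
grip_width: 0.0001
clock: 12.93
tcp_pos: [0.569, -0.2688, 0.2981]
orientation: [3.055, 0.713, -0.003]
contact_force: [-0.5, -0.4, 0.4]
grip_width: -0.0001
top ('red', (0.5049, 0.0899, 0.0216, 0.1084, 'red-angle', np.float64(117.2)))
top ('blue', (0.5003, -0.0444, 0.0217, 0.1081, 'red-angle', np.float64(117.5)))
top ('green', (0.6191, 0.019, 0.0217, 0.1082, 'red-angle', np.float64(119.6)))
knob [0.45058133 0.12375618 0.06760075]
rim [0.48989541 0.11916103] dist 0.03958171502996275
scene ('red', (0.5059, 0.0907, 0.023, 0.1063, 'red-angle', np.float64(116.3)))
scene ('blue', (0.503, -0.0443, 0.023, 0.1058, 'red-angle', np.float64(119.2)))
scene ('green', (0.6206, 0.0203, 0.0236, 0.1062, 'red-angle', np.float64(120.6)))Traceback (most recent call last):
  File "<stdin>", line 7, in <module>
ValueError: setting an array element with a sequence. The requested array has an inhomogeneous shape after 1 dimensions. The detected shape was (2,) + inhomogeneous part.
```

View pics/top9.png

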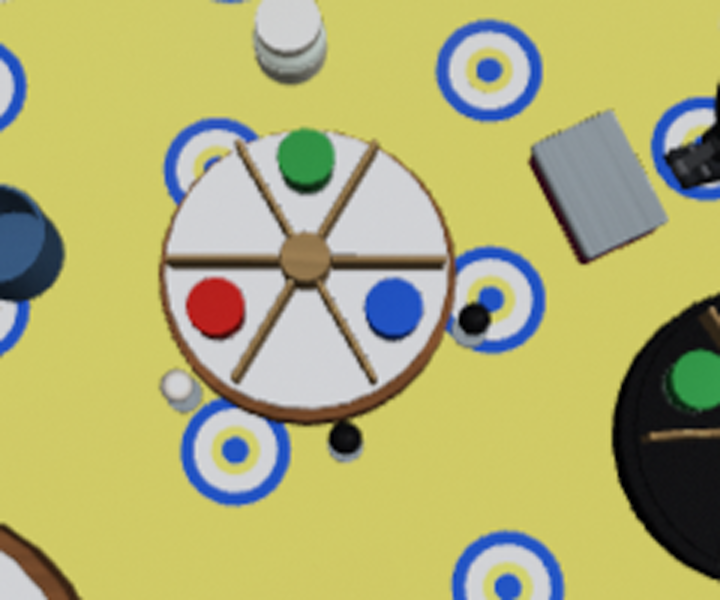

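View pics/scene9.png

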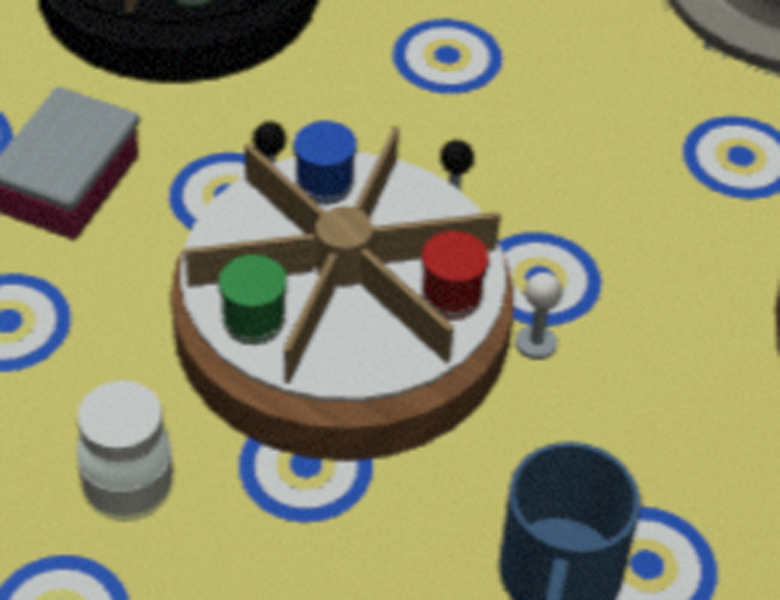

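Both views show red next to the white-knobbed post and the jar tops at z≈0.106–0.108, so the platter is fully up. The bystanders look untouched and the arm is clear, so I'm handing in.

```bash
python3 -c "
from bench import r
print(r.hand_in(), r.get_obs()['clock'])"
```

```text
the job is handed in; nothing more can be done
the job is handed in; nothing more can be done
```

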